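# Serve the tea cups

### The arm

A 7-joint arm with a two-finger parallel gripper is mounted at the origin on the work surface. World frame = base frame: x ahead of the robot, y to its left, z up, the work surface at z = 0. Lengths are in mm, angles in rad, forces in N, time in s.
With the tool pointing down it reaches from about 425 to 1025 mm from the base axis. Payload 3.6 kg.
Tool frame: the origin (TCP) lies between the finger pads; the fingertips stand 8 mm ahead of it and the grasp point (between the pads) lies 11 mm behind it (manip.finger_overhang is the distance from the TCP to the fingertips, in mm); z points along the fingers, y is the line along which they close (so a half turn about z gives the same grasp; the last joint's range is limited). The gripper opens to 85 mm and grips with 20 to 120 N. Pads are 22 mm wide; open, the fingers measure 114 mm over their backs; the gripper's body (76 mm by 85 mm) begins 54 mm behind the grasp point. The pads swing forward as they close: fully open they stand 13 mm farther back than shut.
Start: joints at [-1.238, 0.591, 0.048, 1.609, -0.033, 0.943, -0.034], TCP at [299.457, 660.269, 239.302] pointing down, gripper open.
Joint ranges: [-2.69, 2.69], [-0.47, 2.24], [-1.27, 1.36], [0.19, 2.51], [-1.53, 4.68], [0.08, 2.07], [-3.09, 3.09]. Speed limits (rad/s): [2.57, 2.57, 3.14, 3.14, 3.14, 3.14, 3.14].

### API

Orientations are given as a unit quaternion [w, x, y, z].
In Python, from rig import telemetry, eyes, manip, finder gives the robot as it stands. The module is installed in compiled form; this text tells all that it offers.
- The arm moves only by the tool apply_moves, never from a script. Its argument "plan" is a list of rows, each a list of 5 numbers: the shift along the tool's x, y, z in units of 0.05 m (1.0 is 0.05 m), then the turn about the tool's z in units of 6 degrees (1.0 is 6 degrees), then the opening, from 0 (shut) to 1 (fully open). In form: [[tx, ty, tz, spin, gripper], ...]. A call has exactly 10 rows; each row shifts and turns the commanded pose from where the row before left it, along the tool's axes as they then stand; what a row does not reach is not made up. A row lasts 1/10 s, in which the tool goes at most 50 mm and 8.59 degrees, less where a joint would pass 70% of its speed; a pose out of reach is approached as far as the arm can. A call with a number of a shift or a turn outside -1 to 1 is refused whole. A call with a gripper value outside its range is refused whole. The fingers move at their own pace and stop on an object; "squeeze" is the grip in N (left out, the last holds). Time passes only in rows, so rows that do not move let the fingers close, or fill a call up. It gives the time, the measured TCP pose, the force, the opening and the grip force at its end, in the units of the state.
- telemetry.get_state(): the state, without advancing time (a new reading comes with each control period).
- eyes.snapshot(name): name is "scene" or "top" or "wrist"; returns a dict with "img" (384x512x3 uint8, red, green, blue), "range_z" (384x512 float32, mm along the optical axis (not along the pixel's ray), 0 where there is no reading), "intrinsics" (3x3 intrinsics, pixels), "R" (3x3) and "t" (3): a world point X has camera coordinates R X + t. Camera axes: x right, y down, z forward; pixel columns grow to the right and rows downward; lengths in mm; the calibration is good to about 2 mm. A picture is of the moment at which its call begins.
- manip.finish_job(): hands the job in; it is judged then, once.
Trained networks look in the newest picture that a camera, given by its name, has taken for a name from the list of things; names that differ only in an ending like _2 or _b are one class to them, and where a whole thing is asked for, a point or a joint stands for the part that bears it (a point fixed in the world has none). Each returns a list of dicts, best first, with "p" (0 to 1); they miss things now and then, are a little off and sometimes report something else, mostly with a low value. They report only what shows in the picture. A call takes as long as a camera call. They do not tell look-alikes from the thing itself.
- finder.look_for(thing, camera): "bbox" ([left, top, right, bottom] in pixels, round what is visible of it).
- finder.place_of(thing, camera): "at" ([column, row] in pixels: a listed point, or the origin of a listed thing).
The state is a dict: "time_s": time; "joint_positions": joint angles; "qvel": joint speeds; "effort": joint torques, N m; "tcp_pos": TCP position; "tool_rot": TCP orientation; "wrist_force": force on the tool from outside, world axes, zero at the start; "ft_torque": the same for the moment, N m; "grip_width": opening from 0.0 (shut) to 1.0 (fully open); "grasp_force": force on a finger pad.
Only numpy, scipy, OpenCV 4.12 (cv2) and the standard library are available. Lean on these libraries where they do the work, as an engineer would, in place of code of your own. Each camera call takes 0.05 s, during which the arm holds its last target. There are 200 camera calls.

### The job

The guests are waiting for their tea: put the cup that is still on the cork coaster into the empty place of the wooden cup carrier, setting it down rather than dropping it, with the carrier standing on the black tea tray. Then take the carrier by its bar and lift it about 10 cm clear of the tea tray, keeping it level so that all four cups stay upright in their places, and leave the other things on the tea tray where they are. Hold it there over the tea tray, level and still, for three seconds so that the guests can help themselves, and finish while still holding it up.

Things in the scene. Friction and masses are not known exactly. Their poses are not given: they have to be found in the camera images.
- carrier: brown wooden cup carrier, loose, 0.4 kg: a square board 200 x 200 mm, 12 mm thick, with four round recesses and a carrying bar over its middle. Origin: centre of the board's underside; z up. The bar runs along its own y, above the line x = 0; two cup places lie on each side of the bar.
- handle: the carrying bar, rigidly part of the carrier: a square wooden bar 16 mm wide (along x) and 16 mm high, 200 mm long along its own y. Origin: the bar's centre, 88 mm above the carrier's underside; axes as the carrier's. Its posts (22 x 14 mm) stand at y = +-91 mm, so the middle 165 mm are free to grip from above. The cup rims stand 27 mm below the bar's lower face.
- place1 (a point): a cup place of the carrier: centre of the floor of a round recess 47 mm in diameter and 4 mm deep, at x = 62, y = 46 mm in the carrier's frame, 8 mm above its underside. Three of the four places hold a cup at the start; which one is empty varies.
- place2 (a point): a cup place of the carrier: centre of the floor of a round recess 47 mm in diameter and 4 mm deep, at x = 62, y = -46 mm in the carrier's frame, 8 mm above its underside. Three of the four places hold a cup at the start; which one is empty varies.
- place3 (a point): a cup place of the carrier: centre of the floor of a round recess 47 mm in diameter and 4 mm deep, at x = -62, y = 46 mm in the carrier's frame, 8 mm above its underside. Three of the four places hold a cup at the start; which one is empty varies.
- place4 (a point): a cup place of the carrier: centre of the floor of a round recess 47 mm in diameter and 4 mm deep, at x = -62, y = -46 mm in the carrier's frame, 8 mm above its underside. Three of the four places hold a cup at the start; which one is empty varies.
- cup1: one of four identical dark-grey clay tea cups, 55 g, 45 mm tall: foot ring 38 mm across, widening to straight upright walls 58 mm across outside from 22 mm up to the rim, wall 3 mm. Origin: centre of its underside; z up. Three start in the carrier, one waits on the cork coaster (which one varies).
- cup2: one of four identical dark-grey clay tea cups, 55 g, 45 mm tall: foot ring 38 mm across, widening to straight upright walls 58 mm across outside from 22 mm up to the rim, wall 3 mm. Origin: centre of its underside; z up. Three start in the carrier, one waits on the cork coaster (which one varies).
- cup3: one of four identical dark-grey clay tea cups, 55 g, 45 mm tall: foot ring 38 mm across, widening to straight upright walls 58 mm across outside from 22 mm up to the rim, wall 3 mm. Origin: centre of its underside; z up. Three start in the carrier, one waits on the cork coaster (which one varies).
- cup4: one of four identical dark-grey clay tea cups, 55 g, 45 mm tall: foot ring 38 mm across, widening to straight upright walls 58 mm across outside from 22 mm up to the rim, wall 3 mm. Origin: centre of its underside; z up. Three start in the carrier, one waits on the cork coaster (which one varies).
- coaster: square cork coaster 90 x 90 mm, 8 mm thick, fixed on the tea tray; the fourth cup starts in the middle of it. Origin: centre of its underside. It lies at one end of the tea tray and the carrier at the other; which is left and which right varies.
- tea_tray: the large black grooved drip tray, fixed: 420 mm deep (its x) x 1000 mm wide (its y), flat top 45 mm above the table. Origin: centre of its underside.
- tea_tray_top (a point): centre of the tea tray's top surface; axes as the tea tray's
- teapot: bystander, loose, to be left alone: reddish clay teapot, body 90 mm across, 85 mm tall to the knob of its lid, spout along its own +x (reaches 73 mm), loop handle along -x (reaches 73 mm). Origin: centre of its underside.
- pitcher: bystander, loose, to be left alone: reddish clay pouring jug, 66 mm across, 75 mm tall, handle along its -x, on the tea tray. Origin: centre of its underside.
- gaiwan: bystander, loose, to be left alone: white porcelain lidded bowl on its saucer, 100 mm across, 82 mm tall, near the right-hand end of the tea tray. Origin: centre of its underside.
- tool_pot: bystander, loose, to be left alone: square dark-wood pot 62 x 62 x 95 mm with wooden tea tools standing up in it to 210 mm, near the left-hand end of the tea tray. Origin: centre of its underside.
Mind the look-alikes: they are no part of the job. Leave any blue or yellow look-alike of the cup2 alone.

How it is judged:
By the outcome, as a careful person would: the job done as asked, in the order asked, and still so for the second after the job is handed in, while the arm keeps its last pose, push and grip.
It also fails if it takes over 58 s, if anything falls off the work surface, if the arm or the gripper's body presses on something with over 40 N, if the wrist force passes 120 N, or if a joint passes its speed limit or range.

## Working session

There is one attempt and no reset: what is moved stays moved. The work goes in short steps, Python scripts to look and compute and a tool call to move; the robot and the scene stay as the last step left them, time stands still between calls to the robot, and variables do not carry over. Pictures are saved under pics/ and viewed, at most 10 in all, crops included, and the job is handed in when it is done.

Besides the shell and the picture viewer there is one more tool, called after "Call:" as name(argument=value, ...), one argument or row to a line, values as JSON. apply_moves: Moves the arm, as the interface text tells. Its arguments: {"type":"object","properties":{"plan":{"type":"array","items":{"type":"array","items":{"type":"number"}}},"squeeze":{"type":"number"}},"required":["plan"]}

```bash
mkdir -p pics
cat > h.py <<'E'
import numpy as np, cv2
from rig import telemetry, eyes, manip, finder
def snap(n):
    s=eyes.snapshot(n); np.savez(f'{n}.npz',**s); return s
def save(s,name,crop=None,k=1):
    im=cv2.cvtColor(s['img'],cv2.COLOR_RGB2BGR)
    if crop: l,t,r,b=crop; im=im[t:b,l:r]
    cv2.imwrite('pics/'+name,cv2.resize(im,None,fx=k,fy=k,interpolation=cv2.INTER_CUBIC))
def cloud(s):
    z=s['range_z'].astype(float); v,u=np.indices(z.shape); K=s['intrinsics']
    P=np.stack([(u-K[0,2])/K[0,0]*z,(v-K[1,2])/K[1,1]*z,z],-1)
    W=(P-s['t'])@s['R']; W[z<=0]=np.nan; return W
def ray(s,uv,h):
    """world point at height h on the ray through pixel uv"""
    R,t,K=s['R'],s['t'],s['intrinsics']; c=-R.T@t
    d=R.T@np.linalg.solve(K,[uv[0],uv[1],1]); return c+d*(h-c[2])/d[2]
E
python3 - <<'E'
from h import *
a=snap('scene'); b=snap('top')
im=np.hstack([a['img'],b['img']]); 
save(a,'scene1.png',None,1.5); save(b,'top1.png',None,1.5)
for c,s in(('scene',a),('top',b)):
    print(c,-s['R'].T@s['t'])
    for n in('carrier','handle','place1','cup1','coaster','tea_tray'):
        print(n,[(np.round(d['at']),round(d['p'],2)) for d in finder.place_of(n,c)])
st=telemetry.get_state(); print(st['tcp_pos'],st['tool_rot'],st['time_s'],st['grip_width'],manip.finger_overhang)
E
```

```text
scene [1201.37799817  896.41870535 1031.86431485]
carrier [(array([185., 173.]), 0.98)]
handle [(array([182., 148.]), 0.58)]
place1 [(array([191., 156.]), 0.95), (array([179., 183.]), 0.86), (array([210., 167.]), 0.83), (array([165., 171.]), 0.81)]
cup1 [(array([272., 239.]), 0.75), (array([208., 169.]), 0.74), (array([178., 181.]), 0.73), (array([218., 131.]), 0.71), (array([184., 150.]), 0.59), (array([166., 168.]), 0.55), (array([241., 146.]), 0.47)]
coaster [(array([272., 239.]), 0.71)]
tea_tray [(array([219., 213.]), 0.92), (array([302., 306.]), 0.31)]
top [ 372.04670569   25.77772322 1294.68817497]
carrier [(array([341., 159.]), 0.64), (array([329., 180.]), 0.36)]
handle [(array([348., 151.]), 0.76)]
place1 [(array([330., 179.]), 0.78), (array([327., 139.]), 0.71), (array([356., 138.]), 0.64), (array([357., 173.]), 0.57), (array([272., 157.]), 0.34)]
cup1 [(array([325., 140.]), 0.77), (array([355., 138.]), 0.75), (array([348., 245.]), 0.74), (array([329., 175.]), 0.67), (array([196., 156.]), 0.59), (array([394., 253.]), 0.56)]
coaster [(array([196., 158.]), 0.96)]
tea_tray [(array([273., 158.]), 0.64), (array([197., 154.]), 0.47)]
[299.4833663  660.27452531 239.33571615] [3.09089893e-05 2.11285707e-01 9.77424344e-01 2.78156062e-05] 0.7 0.9979222612959747 8.0
```

View pics/scene1.png

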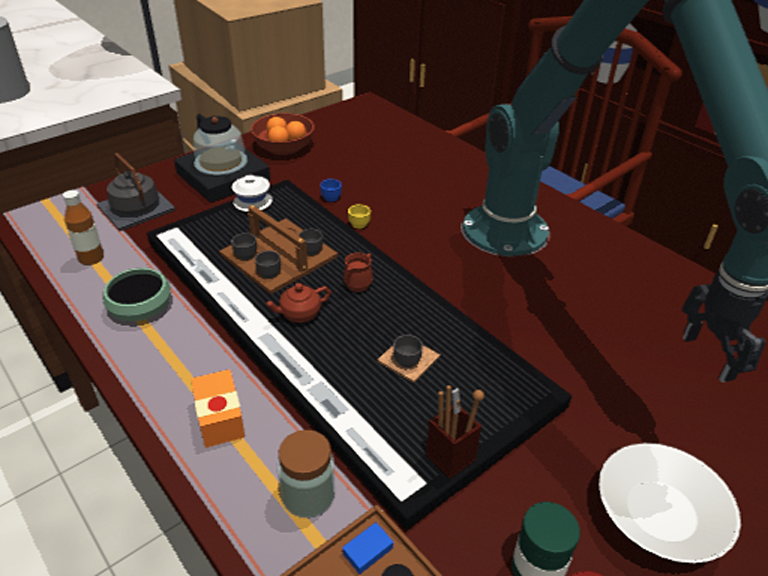

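View pics/top1.png

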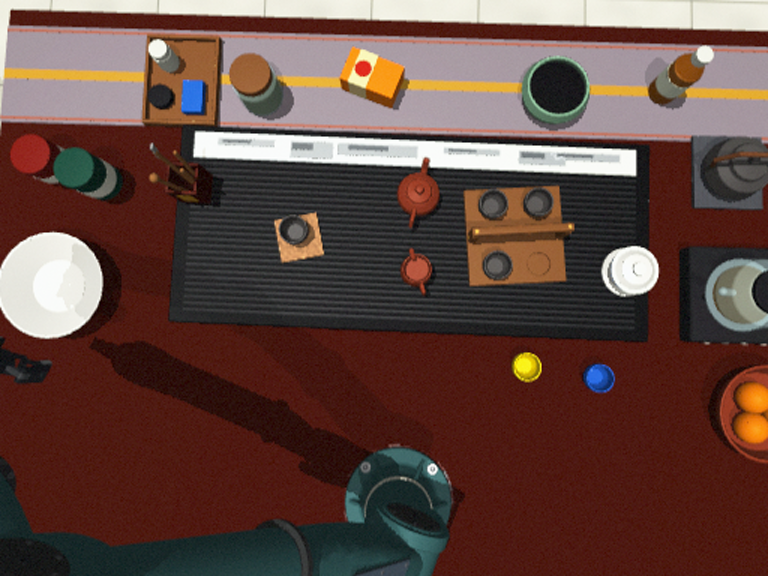

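The top view shows three dark cups in the carrier at 1.5x pixels (492,205), (538,203) and (497,264), with the empty recess at (538,264). One dark cup stands on the cork coaster at (296,230). The yellow (527,367) and blue (599,378) look-alikes are off the tray. The dark cup on the coaster is the one meant.

```bash
cat > meas.py <<'E'
from h import *
from scipy.optimize import least_squares
def circ(p,r=None):
    f=lambda q:np.hypot(p[:,0]-q[0],p[:,1]-q[1])-(q[2] if r is None else r)
    return least_squares(f,[*((p.max(0)+p.min(0))/2)[:2],28],loss='soft_l1',f_scale=1).x
E
python3 - <<'E'
from meas import *
S={n:dict(np.load(n+'.npz')) for n in('scene','top')}
save(S['top'],'crop1.png',(170,110,400,215),3)
C={n:cloud(s) for n,s in S.items()}
def zat(n,uv): 
    u,v=map(int,uv); return np.round(C[n][v,u],1)
print('tray',zat('top',(260,170)),zat('scene',(219,240)))
for n,uv in(('top',(197,153)),('top',(328,136)),('top',(358,135)),('top',(331,176)),('scene',(271,234)),('scene',(163,164)),('scene',(178,177)),('scene',(207,161))):
    h0=ray(S[n],uv,90); W=C[n].reshape(-1,3)
    m=(np.hypot(*(W[:,:2]-h0[:2]).T)<45)&(W[:,2]>80)&(W[:,2]<112)
    p=W[m]; zt=np.percentile(p[:,2],95); r=p[p[:,2]>zt-5]
    print(n,uv,'rim z',round(zt,1),'fit',circ(r).round(1),len(r))
for n,uv in(('top',(348,153)),('scene',(182,148))):
    h0=ray(S[n],uv,140);W=C[n].reshape(-1,3)
    m=(np.hypot(*(W[:,:2]-h0[:2]).T)<130)&(W[:,2]>120)&(W[:,2]<160); p=W[m]
    c=np.median(p,0); 
    rect=cv2.minAreaRect(p[:,:2].astype(np.float32)); print(n,'bar',rect,'z',np.percentile(p[:,2],[50,90,98]),len(p))
for u in (359,176),(357,173): print('empty',ray(S['top'],u,53),zat('top',u))
print('empty sc',ray(S['scene'],(191,156),53))
for n in C:
    W=C[n].reshape(-1,3); im=S[n]['img'].reshape(-1,3).astype(int)
    h0=ray(S[n],(341,159) if n=='top' else (185,173),57)
    m=(np.hypot(*(W[:,:2]-h0[:2]).T)<170)&(abs(W[:,2]-57)<4)&(im[:,0]>im[:,2]*1.6)&(im[:,0]>60)
    print(n,'board',cv2.minAreaRect(W[m][:,:2].astype(np.float32)),np.median(W[m][:,2]),m.sum())
E
```

```text
tray [513.2  30.8  43.5] [670.4 127.1  48.7]
top (197, 153) rim z 101.1 fit [555.7 228.5  27.4] 46
top (328, 136) rim z 101.7 fit [ 620.9 -175.1   27.3] 42
top (358, 135) rim z 101.0 fit [ 627.  -267.3   27.1] 45
top (331, 176) rim z 100.9 fit [ 495.9 -186.    27.5] 48
scene (271, 234) rim z 100.0 fit [554.1 229.   27.6] 71
scene (163, 164) rim z 100.3 fit [ 626.1 -266.3   26.8] 43
scene (178, 177) rim z 99.9 fit [ 620.  -175.1   26.9] 48
scene (207, 161) rim z 99.1 fit [ 493.7 -185.5   27.1] 44
top bar ((561.6893920898438, -225.59588623046875), (22.0411376953125, 198.43624877929688), 4.174178600311279) z [140.52545841 143.99188524 145.64944216] 424
scene bar ((561.699951171875, -225.55307006835938), (21.660526275634766, 201.4876708984375), 5.736449241638184) z [139.48917132 143.65457083 145.50948262] 271
empty [ 502.23035345 -278.86985409   53.        ] [ 502.6 -279.7   49.8]
empty [ 511.46837088 -272.5325183    53.        ] [ 510.9 -271.4   57.8]
empty sc [ 499.92175513 -278.84535818   53.        ]
scene board ((559.5170288085938, -225.7889404296875), (202.64559936523438, 205.40354919433594), 4.405372619628906) 57.32678502466386 966
top board ((562.57275390625, -226.59156799316406), (200.395263671875, 200.93441772460938), 4.4055585861206055) 57.124442044259354 2359
```

View pics/crop1.png

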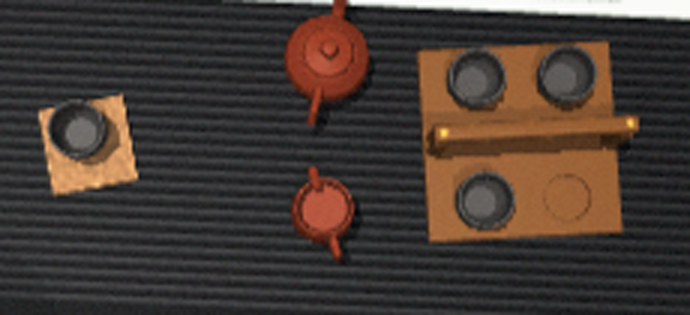

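The crop confirms it: the grey cup on the cork coaster is at crop pixel (78,130), and the empty recess is at (567,198). The two views agree on these positions:

| Item | x (mm) | y (mm) |
|---|---|---|
| Cup on coaster | 555 | 229 |
| Empty place | 501 | -278 |
| Carrier centre | 561 | -226 |

The carrier is turned by +4.2°, and the measured heights match the text.

Call:
apply_moves(
  plan=[
    [-0.41,-0.29,0,0,1],
    [-0.41,-0.29,0,0,1],
    [-0.41,-0.29,0,0,1],
    [-0.41,-0.29,0,0,1],
    [-0.41,-0.29,0,0,1],
    [-0.41,-0.29,0,0,1],
    [-0.41,-0.29,0,0,1],
    [-0.41,-0.29,0,0,1],
    [-0.41,-0.29,0,0,1],
    [-0.41,-0.29,0,0,1],
  ],
  squeeze=30,
)

```text
time_s: 1.7
tcp_pos: [426.8, 442.7, 239.5]
tool_rot: [0.0, 0.211, 0.977, 0.0]
wrist_force: [-0.3, -0.3, -0.3]
grip_width: 1.001
grasp_force: 0.0
```

Call:
apply_moves(
  plan=[
    [-0.41,-0.29,0,0,1],
    [-0.41,-0.29,0,0,1],
    [-0.41,-0.29,0,0,1],
    [-0.41,-0.29,0,0,1],
    [-0.41,-0.29,0,0,1],
    [-0.41,-0.29,0,0,1],
    [-0.41,-0.29,0,0,1],
    [-0.41,-0.29,0,0,1],
    [-0.41,-0.29,0,0,1],
    [-0.41,-0.29,0,0,1],
  ],
)

```text
time_s: 2.7
tcp_pos: [553.7, 226.0, 239.5]
tool_rot: [0.0, 0.211, 0.977, 0.0]
wrist_force: [0.7, 0.6, -0.4]
grip_width: 1.0
grasp_force: 0.0
```

Call:
apply_moves(
  plan=[
    [0,0,0,-0.6,1],
    [0,0,0,-0.6,1],
    [0,0,0,-0.6,1],
    [0,0,0,-0.6,1],
    [0,0,0,-0.6,1],
    [0,0,0,-0.6,1],
    [0,0,0,-0.6,1],
    [0,0,0,-0.57,1],
    [0,0,0,0,1],
    [0,0,0,0,1],
  ],
)

```text
time_s: 3.7
tcp_pos: [553.2, 226.8, 239.4]
tool_rot: [0.0, -0.036, 0.999, 0.0]
wrist_force: [-0.9, 0.4, -0.0]
grip_width: 1.001
grasp_force: 0.0
```

```bash
cat >> meas.py <<'E'
from scipy.spatial.transform import Rotation as Ro
def togo(target,yaw=None):
    """units of move rows to bring TCP to target (world mm), and spin so tool y has world angle yaw (deg)"""
    st=telemetry.get_state(); q=np.array(st['tool_rot']); R=Ro.from_quat(q[[1,2,3,0]]).as_matrix()
    a=np.degrees(np.arctan2(R[1,1],R[0,1]))
    print('t',st['time_s'],'tcp',np.round(st['tcp_pos'],1),'yaw',a.round(2),'j',np.round(st['joint_positions'],2),'grip',st['grip_width'],st['grasp_force'],'F',np.round(st['wrist_force'],1))
    print('units',np.round(R.T@(np.array(target)-st['tcp_pos'])/50,3),'spin',None if yaw is None else round(-(yaw-a)/6,3), 'z',R[:,2].round(3))
E
python3 - <<'E'
from meas import *
s=snap('wrist'); W=cloud(s).reshape(-1,3)
m=(np.hypot(*(W[:,:2]-[555,229]).T)<45)&(W[:,2]>80)&(W[:,2]<112); p=W[m]
print(len(p)); 
if len(p)>20:
    zt=np.percentile(p[:,2],95); r=p[p[:,2]>zt-4]; print(zt,circ(r))
togo([555,229,77],94.2)
E
```

```text
1044
98.803497978131 [556.3454199  227.45278071  27.09864323]
t 3.75 tcp [553.1 226.8 239.4] yaw 94.16 j [-0.43  0.43 -0.04  1.9   0.02  0.81  1.15] grip 1.001245448513185 0.0 F [-0.   0.1  0.6]
units [-0.039  0.041  3.248] spin -0.007 z [ 0.  0. -1.]
```

Call:
apply_moves(
  plan=[
    [-0.05,0.02,0.3,0,1],
    [0,0,0.4,0,1],
    [0,0,0.4,0,1],
    [0,0,0.4,0,1],
    [0,0,0.4,0,1],
    [0,0,0.4,0,1],
    [0,0,0.3,0,1],
    [0,0,0.3,0,1],
    [0,0,0.2,0,1],
    [0,0,0.14,0,1],
  ],
)

```text
time_s: 4.75
tcp_pos: [555.3, 228.0, 76.3]
tool_rot: [-0.0, -0.037, 0.999, -0.0]
wrist_force: [0.1, -0.3, -0.1]
grip_width: 0.996
grasp_force: 0.0
```

Call:
apply_moves(
  plan=[
    [0,0,0,0,0.8],
    [0,0,0,0,0.7],
    [0,0,0,0,0.6],
    [0,0,0,0,0.5],
    [0,0,0,0,0.4],
    [0,0,0,0,0.3],
    [0,0,0,0,0.3],
    [0,0,0,0,0.3],
    [0,0,0,0,0.3],
    [0,0,0,0,0.3],
  ],
  squeeze=25,
)

```text
time_s: 5.75
tcp_pos: [556.0, 228.2, 78.0]
tool_rot: [0.001, -0.037, 0.999, 0.0]
wrist_force: [-0.7, -0.5, 6.0]
grip_width: 0.659
grasp_force: 27.2
```

Call:
apply_moves(
  plan=[
    [0,0,-0.1,0,0.3],
    [0,0,-0.2,0,0.3],
    [0,0,-0.3,0,0.3],
    [0,0,-0.4,0,0.3],
    [0,0,-0.4,0,0.3],
    [0,0,-0.4,0,0.3],
    [0,0,-0.4,0,0.3],
    [0,0,-0.3,0,0.3],
    [0,0,-0.2,0,0.3],
    [0,0,0,0,0.3],
  ],
)

```text
time_s: 6.75
tcp_pos: [556.4, 228.4, 214.5]
tool_rot: [0.002, -0.037, 0.999, 0.001]
wrist_force: [-0.4, 0.1, -1.7]
grip_width: 0.655
grasp_force: 26.8
```

Run:
```python
from meas import *
st=telemetry.get_state(); c=np.array(st['tcp_pos'])
for n in('scene','wrist'):
    s=snap(n); W=cloud(s).reshape(-1,3)
    # cup: below TCP, around it
    m=(np.hypot(*(W[:,:2]-c[:2]).T)<34)&(W[:,2]<c[2]+40)&(W[:,2]>c[2]-40); p=W[m]
    print(n,len(p),np.percentile(p,[2,98],axis=0).round(1) if len(p) else '')
save(dict(np.load('scene.npz')),'held.png',(200,130,360,270),4)
togo([501,-278,206],94.2)
```

```text
scene 359 [[531.  197.9 193.7]
 [582.6 260.1 250.1]]
wrist 16084 [[527.9 197.4 194.5]
 [582.2 257.7 247.2]]
t 6.85 tcp [555.2 227.9 212.3] yaw 94.23 j [-0.43  0.47 -0.04  1.92  0.03  0.76  1.15] grip 0.6638251287624427 26.778177674823382 F [-0.1  0.1 -0.7]
units [  1.826 -10.01    0.128] spin 0.004 z [-0. -0. -1.]
```

View pics/held.png

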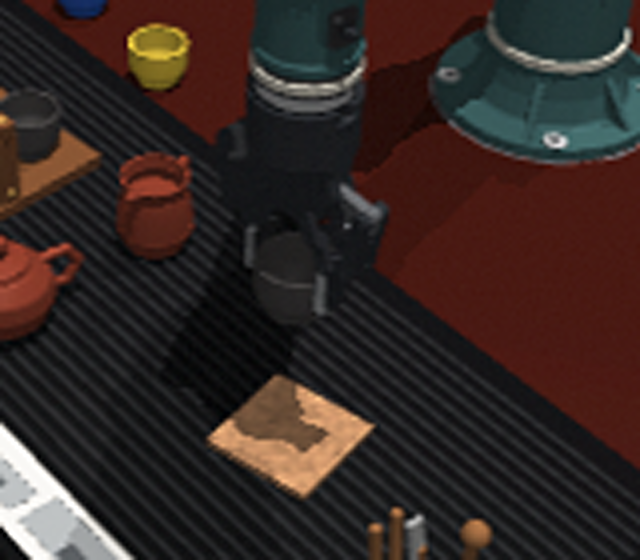

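The cup hangs upright between the fingers at crop pixel (285,280), and the coaster below is empty. Next I carry it over.

Call:
apply_moves(
  plan=[
    [0.04,-0.2,0,0,0.3],
    [0.07,-0.4,0,0,0.3],
    [0.1,-0.55,0,0,0.3],
    [0.1,-0.55,0,0,0.3],
    [0.1,-0.55,0,0,0.3],
    [0.1,-0.55,0,0,0.3],
    [0.1,-0.55,0,0,0.3],
    [0.1,-0.55,0,0,0.3],
    [0.1,-0.55,0,0,0.3],
    [0.1,-0.55,0,0,0.3],
  ],
)

```text
time_s: 7.85
tcp_pos: [527.2, -26.7, 211.4]
tool_rot: [-0.001, -0.037, 0.999, -0.0]
wrist_force: [1.7, 0.9, -0.6]
grip_width: 0.66
grasp_force: 26.8
```

Call:
apply_moves(
  plan=[
    [0.1,-0.55,0,0,0.3],
    [0.1,-0.55,0,0,0.3],
    [0.1,-0.55,0,0,0.3],
    [0.1,-0.55,0,0,0.3],
    [0.1,-0.55,0,0,0.3],
    [0.1,-0.55,0,0,0.3],
    [0.1,-0.55,0,0,0.3],
    [0.1,-0.55,0,0,0.3],
    [0.08,-0.4,0,0,0.3],
    [0.04,-0.2,0,0,0.3],
  ],
)

```text
time_s: 8.85
tcp_pos: [499.1, -280.2, 211.4]
tool_rot: [-0.001, -0.035, 0.999, -0.0]
wrist_force: [-0.3, -0.4, -0.4]
grip_width: 0.663
grasp_force: 26.8
```

Run:
```python
from meas import *
s=snap('wrist'); W=cloud(s).reshape(-1,3); st=telemetry.get_state(); c=np.array(st['tcp_pos'])
save(s,'w2.png',None,1.4)
for q in([620.5,-175],[627,-267],[495,-186]):
    m=(np.hypot(*(W[:,:2]-q).T)<40)&(W[:,2]>88)&(W[:,2]<112); p=W[m]
    if len(p)>30:
        zt=np.percentile(p[:,2],95); r=p[p[:,2]>zt-4]; print(q,zt,circ(r,27.3).round(1),len(r))
m=(np.hypot(*(W[:,:2]-c[:2]).T)<34)&(abs(W[:,2]-c[2])<45); p=W[m]
print(np.percentile(p,[2,98],axis=0).round(1))
print([ (d['at'],round(d['p'],2)) for d in finder.place_of('place1','wrist')])
for d in finder.place_of('place1','wrist'): print(ray(s,d['at'],53).round(1))
togo([501,-278,80],94.2)
```

```text
[627, -267] 98.67930094790871 [ 627.  -269.5   28. ] 237
[495, -186] 98.58478284843927 [ 496.2 -188.3   28. ] 827
[[ 471.3 -312.3  192.6]
 [ 525.6 -251.1  246.1]]
[([258.4, 176.3], 0.96)]
[ 503.4 -278.3   53. ]
t 9.0 tcp [ 500.3 -277.4  211.7] yaw 94.16 j [ 0.42  0.43  0.01  1.98 -0.01  0.73  2.08] grip 0.6629479279465602 26.790182177664974 F [-0.7  0.5 -0.5]
units [-0.016 -0.016  2.634] spin -0.007 z [-0.001  0.001 -1.   ]
```

View pics/w2.png

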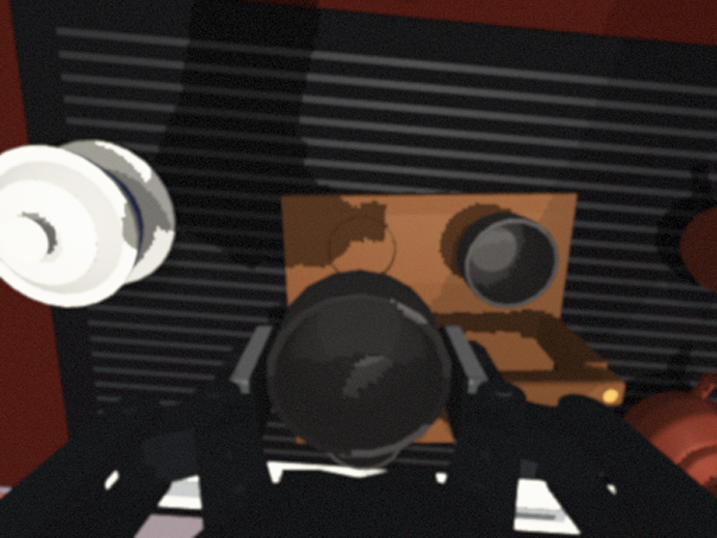

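The held cup is at (360,370). The empty recess shows just behind it at (362,247), and its neighbour cup at (510,260). The paths down are clear and the gaiwan is well to the side.

Call:
apply_moves(
  plan=[
    [-0.03,-0.03,0.2,0,0.3],
    [0,0,0.3,0,0.3],
    [0,0,0.35,0,0.3],
    [0,0,0.35,0,0.3],
    [0,0,0.35,0,0.3],
    [0,0,0.3,0,0.3],
    [0,0,0.25,0,0.3],
    [0,0,0.2,0,0.3],
    [0,0,0,0,0.3],
    [0,0,0,0,0.3],
  ],
)

```text
time_s: 10.0
tcp_pos: [502.9, -278.5, 97.3]
tool_rot: [0.0, -0.037, 0.999, 0.0]
wrist_force: [0.7, 0.0, -1.0]
grip_width: 0.663
grasp_force: 26.8
```

Run:
```python
from meas import *
s=snap('wrist'); W=cloud(s).reshape(-1,3)
for q,z in(([627,-268],98.6),([495.5,-187],98.6),([502,-279],118)):
    m=(np.hypot(*(W[:,:2]-q).T)<38)&(abs(W[:,2]-z)<9); p=W[m]
    if len(p)>30:
        zt=np.percentile(p[:,2],97); r=p[p[:,2]>zt-3]; print(q,zt,circ(r,27.3).round(1),len(r))
b=snap('scene'); W=cloud(b).reshape(-1,3)
m=(np.hypot(*(W[:,:2]-[502,-279]).T)<40)&(W[:,2]>85)&(W[:,2]<140); p=W[m]; print(len(p),np.percentile(p,[2,98],axis=0).round(1))
im=np.hstack([cv2.resize(s['img'],None,fx=.78,fy=.78),cv2.resize(b['img'][100:220,120:280],(399,299))])
cv2.imwrite('pics/w3.png',im[:,:,::-1])
togo([502,-279,78],94.2)
```

```text
[495.5, -187] 98.56090184417268 [ 496.  -188.2   28. ] 2191
[502, -279] 125.36182083217189 [ 500.2 -279.5   28. ] 489
171 [[ 482.7 -311.5   88.7]
 [ 528.3 -240.7  137. ]]Traceback (most recent call last):
  File "<stdin>", line 9, in <module>
    return _nx.concatenate(arrs, 1, dtype=dtype, casting=casting)
           ~~~~~~~~~~~~~~~^^^^^^^^^^^^^^^^^^^^^^^^^^^^^^^^^^^^^^^
ValueError: all the input array dimensions except for the concatenation axis must match exactly, but along dimension 0, the array at index 0 has size 300 and the array at index 1 has size 299
```

Call:
apply_moves(
  plan=[
    [-0.02,0,0.05,0,0.3],
    [0,0,0.06,0,0.3],
    [0,0,0.06,0,0.3],
    [0,0,0.06,0,0.3],
    [0,0,0.05,0,0.3],
    [0,0,0.04,0,0.3],
    [0,0,0.02,0,0.3],
    [0,0,0.02,0,0.3],
    [0,0,0,0,0.3],
    [0,0,0,0,0.3],
  ],
)

```text
time_s: 11.1
tcp_pos: [503.8, -278.7, 79.4]
tool_rot: [0.0, -0.037, 0.999, -0.0]
wrist_force: [0.0, -0.5, -0.3]
grip_width: 0.661
grasp_force: 26.8
```

Run:
```python
from meas import *
s=snap('wrist'); b=snap('scene'); W=cloud(s).reshape(-1,3)
for q,z in(([495.5,-187],98.6),([502,-279],100)):
    m=(np.hypot(*(W[:,:2]-q).T)<38)&(abs(W[:,2]-z)<9); p=W[m]
    if len(p)>30:
        zt=np.percentile(p[:,2],95); r=p[p[:,2]>zt-3]; print(q,zt,circ(r,27.3).round(1),len(r))
im=np.hstack([cv2.resize(s['img'],(400,300)),cv2.resize(b['img'][100:220,120:280],(400,300))])
cv2.imwrite('pics/w3.png',im[:,:,::-1])
togo([502,-279,78],94.2)
```

```text
[495.5, -187] 98.29074718880122 [ 495.8 -188.3   28. ] 1817
[502, -279] 106.31594447328214 [ 501.  -279.5   28. ] 595
t 11.2 tcp [ 503.8 -278.7   79.4] yaw 94.23 j [ 0.42  0.63  0.    2.05 -0.    0.46  2.07] grip 0.6657063239024242 26.82885978854756 F [-0.2 -0.8 -0.9]
units [ 0.036 -0.004  0.028] spin 0.005 z [ 0. -0. -1.]
```

View pics/w3.png

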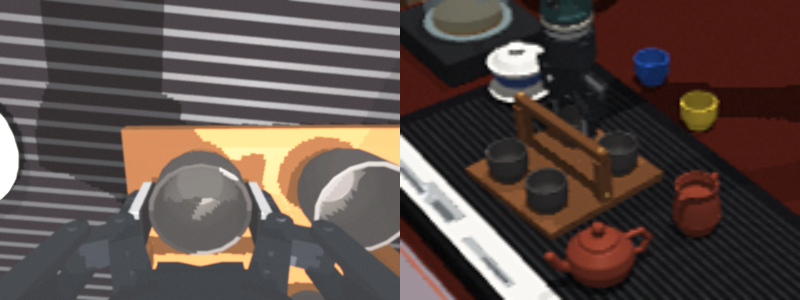

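Call:
apply_moves(
  plan=[
    [0,0,0.02,0,0.3],
    [0,0,0.02,0,0.3],
    [0,0,0.02,0,0.3],
    [0,0,0.02,0,0.3],
    [0,0,0,0,0.3],
    [0,0,0,0,0.3],
    [0,0,0,0,0.3],
    [0,0,0,0,0.3],
    [0,0,0,0,0.3],
    [0,0,0,0,0.3],
  ],
)

```text
time_s: 12.2
tcp_pos: [503.8, -278.8, 78.0]
tool_rot: [0.0, -0.037, 0.999, -0.0]
wrist_force: [-4.4, 2.5, 20.6]
grip_width: 0.667
grasp_force: 28.5
```

Run:
```python
from meas import *
s=snap('wrist'); W=cloud(s); im=s['img']
save(s,'w4.png',None,1.2)
Wf=W.reshape(-1,3)
for q in([495.8,-188.3],[501,-279.5],[503.8,-278.8]):
    d=np.hypot(*(Wf[:,:2]-q).T)
    # rim: restrict to the side nearest robot (x smaller), away from fingers
    m=(d<33)&(d>22)&(Wf[:,2]>85)&(Wf[:,2]<115)&(abs(Wf[:,1]-q[1])<15); p=Wf[m]
    for side in(-1,1):
        r=p[(p[:,0]-q[0])*side>0]; print(q,side,len(r),np.percentile(r[:,2],[50,90,97]).round(1) if len(r) else '')
```

```text
[495.8, -188.3] -1 1093 [95.3 98.1 98.5]
[495.8, -188.3] 1 556 [92.5 97.7 98.3]
[501, -279.5] -1 1179 [96.  98.2 98.7]
[501, -279.5] 1 1528 [93.5 97.9 98.4]
[503.8, -278.8] -1 1183 [96.  98.2 98.7]
[503.8, -278.8] 1 1528 [93.5 97.9 98.4]
```

View pics/w4.png

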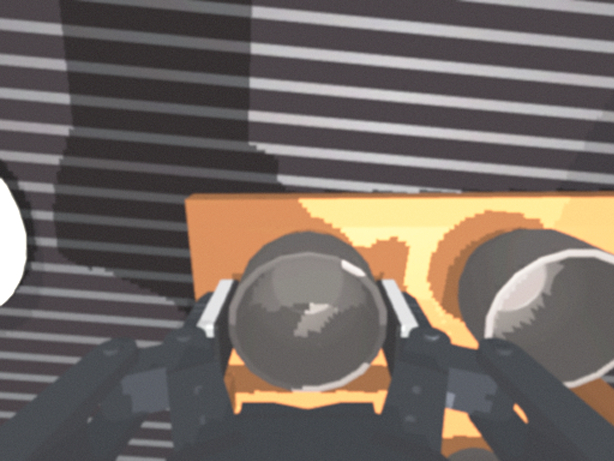

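The view shows the cup seated at (307,315), its rim at the same height as its neighbour's (98.4 against 98.3 mm), so it stands in the recess. Now I release it.

Call:
apply_moves(
  plan=[
    [0,0,-0.03,0,0.3],
    [0,0,-0.02,0,0.3],
    [0,0,0,0,0.66],
    [0,0,0,0,0.7],
    [0,0,0,0,0.75],
    [0,0,0,0,0.8],
    [0,0,0,0,0.85],
    [0,0,0,0,0.85],
    [0,0,0,0,0.85],
    [0,0,0,0,0.85],
  ],
)

```text
time_s: 13.25
tcp_pos: [503.7, -278.7, 77.8]
tool_rot: [0.0, -0.037, 0.999, -0.0]
wrist_force: [-0.6, -0.4, 0.1]
grip_width: 0.851
grasp_force: 0.0
```

Call:
apply_moves(
  plan=[
    [0,0,-0.1,0,0.85],
    [0,0,-0.2,0,0.85],
    [0,0,-0.3,0,0.85],
    [0,0,-0.4,0,0.85],
    [0,0,-0.4,0,0.85],
    [0,0,-0.4,0,0.85],
    [0,0,-0.4,0,0.85],
    [0,0,-0.4,0,0.85],
    [0,0,-0.2,0,0.85],
    [0,0,-0.1,0,0.85],
  ],
)

```text
time_s: 14.25
tcp_pos: [504.2, -279.0, 224.8]
tool_rot: [0.001, -0.037, 0.999, -0.001]
wrist_force: [0.1, 0.1, 0.2]
grip_width: 0.848
grasp_force: 0.0
```

Run:
```python
from meas import *
for n in('wrist','top','scene'):
    s=snap(n); W=cloud(s).reshape(-1,3); print(n)
    for q in([620.5,-176],[627,-268],[495,-187],[502,-279]):
        m=(np.hypot(*(W[:,:2]-q).T)<38)&(abs(W[:,2]-98)<9); p=W[m]
        if len(p)>30:
            zt=np.percentile(p[:,2],95); r=p[p[:,2]>zt-4]; print(q,zt.round(1),circ(r).round(1),len(r))
    m=(np.hypot(*(W[:,:2]-[561,-227]).T)<115)&(W[:,2]>136)&(W[:,2]<150); p=W[m]
    if len(p)>30: print('bar',cv2.minAreaRect(p[:,:2].astype(np.float32)),np.percentile(p[:,2],[50,95]),len(p))
togo([561,-227,220],4.2)
```

```text
wrist
[620.5, -176] 98.7 [ 620.8 -178.    27. ] 200
[627, -268] 98.8 [ 627.3 -269.6   27.1] 543
[495, -187] 98.6 [ 496.4 -188.3   27.2] 751
[502, -279] 98.9 [ 504.2 -279.9   27.1] 681
bar ((562.125244140625, -228.5665283203125), (16.793230056762695, 199.43577575683594), 4.32199764251709) [140.70140556 141.92093875] 3625
top
[620.5, -176] 101.3 [ 620.8 -175.1   27.3] 42
[627, -268] 101.8 [ 627.1 -266.9   27.1] 32
[495, -187] 101.3 [ 495.9 -185.9   27.4] 30
[502, -279] 99.8 [ 504.3 -277.1   27.5] 32
bar ((562.3529052734375, -225.7401123046875), (16.44608497619629, 196.0830841064453), 4.5341620445251465) [140.79329664 144.5506534 ] 347
scene
[620.5, -176] 101.5 [ 619.9 -174.7   27. ] 30
[627, -268] 100.4 [ 625.7 -267.2   27.1] 41
[495, -187] 99.9 [ 494.6 -186.    28. ] 32
[502, -279] 100.7 [ 503.  -277.7   27.7] 24
bar ((560.094970703125, -226.1463623046875), (21.862409591674805, 201.3539276123047), 4.991178512573242) [140.67867107 144.32889087] 186
t 14.4 tcp [ 503.4 -278.6  222.8] yaw 94.23 j [ 0.42  0.42  0.01  1.97 -0.01  0.75  2.08] grip 0.8486050723273466 0.0 F [-1.2  1.1 -0.1]
units [-1.224  0.943  0.056] spin 15.005 z [-0.  0. -1.]
```

Call:
apply_moves(
  plan=[
    [-0.3,0.23,0,0,1],
    [-0.32,0.24,0,0,1],
    [-0.32,0.24,0,0,1],
    [-0.3,0.23,0,0,1],
    [0,0,0,0.6,1],
    [0,0,0,0.8,1],
    [0,0,0,0.9,1],
    [0,0,0,0.9,1],
    [0,0,0,0.9,1],
    [0,0,0,0.9,1],
  ],
)

```text
time_s: 15.4
tcp_pos: [561.8, -226.8, 221.9]
tool_rot: [-0.001, 0.225, 0.974, 0.0]
wrist_force: [-0.1, 0.3, -0.5]
grip_width: 1.003
grasp_force: 0.0
```

Call:
apply_moves(
  plan=[
    [0,0,0,1,1],
    [0,0,0,1,1],
    [0,0,0,1,1],
    [0,0,0,1,1],
    [0,0,0,1,1],
    [0,0,0,1,1],
    [0,0,0,1,1],
    [0,0,0,1,1],
    [0,0,0,1,1],
    [0,0,0,1,1],
  ],
)

```text
time_s: 16.4
tcp_pos: [561.8, -226.7, 221.9]
tool_rot: [-0.001, 0.682, 0.731, -0.0]
wrist_force: [-0.1, 0.7, -0.0]
grip_width: 1.001
grasp_force: 0.0
```

Call:
apply_moves(
  plan=[
    [0,0,0.1,0,1],
    [0,0,0.1,0,1],
    [0,0,0.1,0,1],
    [0,0,0.1,0,1],
    [0,0,0.1,0,1],
    [0,0,0,0,1],
    [0,0,0,0,1],
    [0,0,0,0,1],
    [0,0,0,0,1],
    [0,0,0,0,1],
  ],
)

```text
time_s: 17.4
tcp_pos: [562.2, -227.3, 198.1]
tool_rot: [0.0, 0.681, 0.733, 0.0]
wrist_force: [0.7, -0.0, -0.2]
grip_width: 1.0
grasp_force: 0.0
```

Run:
```python
from meas import *
s=snap('wrist'); W=cloud(s).reshape(-1,3)
m=(np.hypot(*(W[:,:2]-[561,-227]).T)<115)&(W[:,2]>136)&(W[:,2]<150); p=W[m]
if len(p)>30: print('bar',cv2.minAreaRect(p[:,:2].astype(np.float32)),np.percentile(p[:,2],[50,95]),len(p))
togo([561.7,-227.3,122],4.3)
```

```text
bar ((562.4713745117188, -228.18421936035156), (16.00605010986328, 199.2637939453125), 4.500885486602783) [140.7170468  141.91428529] 6591
t 17.45 tcp [ 562.2 -227.3  198. ] yaw 4.23 j [ 0.02  0.52  0.41  1.93 -0.3   0.75  0.68] grip 0.9970720162156419 0.0 F [ 0.6 -0.3 -0.1]
units [ 0.   -0.01  1.52] spin -0.012 z [ 0. -0. -1.]
```

Call:
apply_moves(
  plan=[
    [0,0,0.15,0,1],
    [0,0,0.2,0,1],
    [0,0,0.25,0,1],
    [0,0,0.25,0,1],
    [0,0,0.25,0,1],
    [0,0,0.2,0,1],
    [0,0,0.1,0,1],
    [0,0,0.1,0,1],
    [0,0,0,0,1],
    [0,0,0,0,1],
  ],
)

```text
time_s: 18.45
tcp_pos: [562.3, -227.4, 123.1]
tool_rot: [0.0, 0.681, 0.733, 0.0]
wrist_force: [0.7, 0.3, -0.7]
grip_width: 1.001
grasp_force: 0.0
```

Call:
apply_moves(
  plan=[
    [0,0,0,0,0.8],
    [0,0,0,0,0.7],
    [0,0,0,0,0.6],
    [0,0,0,0,0.5],
    [0,0,0,0,0.4],
    [0,0,0,0,0.3],
    [0,0,0,0,0.25],
    [0,0,0,0,0.2],
    [0,0,0,0,0.15],
    [0,0,0,0,0.1],
  ],
  squeeze=30,
)

```text
time_s: 19.45
tcp_pos: [561.2, -227.3, 122.8]
tool_rot: [-0.001, 0.681, 0.733, -0.0]
wrist_force: [-2.1, 0.1, 2.9]
grip_width: 0.18
grasp_force: 30.8
```

Call:
apply_moves(
  plan=[
    [0,0,0,0,0],
    [0,0,0,0,0],
    [0,0,0,0,0],
    [0,0,0,0,0],
    [0,0,0,0,0],
    [0,0,0,0,0],
    [0,0,0,0,0],
    [0,0,0,0,0],
    [0,0,0,0,0],
    [0,0,0,0,0],
  ],
  squeeze=90,
)

```text
time_s: 20.45
tcp_pos: [561.5, -227.4, 123.0]
tool_rot: [-0.0, 0.681, 0.733, -0.0]
wrist_force: [-4.1, -0.1, 5.3]
grip_width: 0.17
grasp_force: 89.2
```

Gripped. I lift gently by 100 mm.

Call:
apply_moves(
  plan=[
    [0,0,-0.02,0,0],
    [0,0,-0.04,0,0],
    [0,0,-0.06,0,0],
    [0,0,-0.08,0,0],
    [0,0,-0.1,0,0],
    [0,0,-0.1,0,0],
    [0,0,-0.1,0,0],
    [0,0,-0.1,0,0],
    [0,0,-0.1,0,0],
    [0,0,-0.1,0,0],
  ],
)

```text
time_s: 21.45
tcp_pos: [562.0, -227.3, 163.3]
tool_rot: [0.0, 0.681, 0.733, 0.0]
wrist_force: [-0.3, 0.4, -5.5]
grip_width: 0.167
grasp_force: 87.8
```

Call:
apply_moves(
  plan=[
    [0,0,-0.12,0,0],
    [0,0,-0.14,0,0],
    [0,0,-0.16,0,0],
    [0,0,-0.16,0,0],
    [0,0,-0.16,0,0],
    [0,0,-0.16,0,0],
    [0,0,-0.14,0,0],
    [0,0,-0.1,0,0],
    [0,0,-0.06,0,0],
    [0,0,-0.04,0,0],
  ],
)

```text
time_s: 22.45
tcp_pos: [562.0, -227.2, 225.0]
tool_rot: [0.0, 0.681, 0.733, 0.0]
wrist_force: [-0.4, -0.9, -5.4]
grip_width: 0.169
grasp_force: 87.8
```

Run:
```python
from meas import *
t=snap('top'); s=snap('scene')
for n,b in(('top',t),('scene',s)):
    W=cloud(b).reshape(-1,3); print(n)
    for q in([620.5,-176],[627,-268],[495,-187],[503,-278]):
        m=(np.hypot(*(W[:,:2]-q).T)<40)&(abs(W[:,2]-200)<14); p=W[m]
        if len(p)>15:
            zt=np.percentile(p[:,2],92); r=p[p[:,2]>zt-4]; print(q,zt.round(1),circ(r).round(1),len(r))
    im=b['img'].reshape(-1,3).astype(int)
    m=(np.hypot(*(W[:,:2]-[561,-227]).T)<150)&(abs(W[:,2]-157)<8)&(im[:,0]>im[:,2]*1.6)&(im[:,0]>60); p=W[m]
    A=np.c_[p[:,0]-561,p[:,1]+227,np.ones(len(p))]; print('board plane',np.linalg.lstsq(A,p[:,2],rcond=None)[0],len(p))
im=np.hstack([cv2.resize(s['img'][70:220,110:310],(400,300)),cv2.resize(t['img'][80:230,260:460],(400,300))])
cv2.imwrite('pics/lift.png',im[:,:,::-1]); togo([561.7,-227.3,223],4.3)
```

```text
top
[620.5, -176] 201.8 [ 622.4 -175.3   27.3] 65
[495, -187] 202.8 [ 497.5 -184.8   27.2] 35
board plane [ 3.16813614e-03 -3.74746160e-03  1.59129108e+02] 1421
scene
[620.5, -176] 201.2 [ 621.1 -174.7   27.4] 57
[627, -268] 201.9 [ 627.3 -267.    28. ] 51
[495, -187] 200.7 [ 496.4 -185.4   27.4] 45
[503, -278] 202.0 [ 504.2 -276.6   26.5] 18
board plane [ 3.19484464e-03 -9.08168499e-03  1.59477795e+02] 964
t 22.55 tcp [ 562.1 -227.2  224.9] yaw 4.23 j [ 0.    0.49  0.43  1.91 -0.28  0.8   0.66] grip 0.16770628162593965 87.80570268630981 F [ 0.  -0.2 -5.9]
units [-0.001 -0.008  0.037] spin -0.012 z [ 0. -0. -1.]
```

View pics/lift.png

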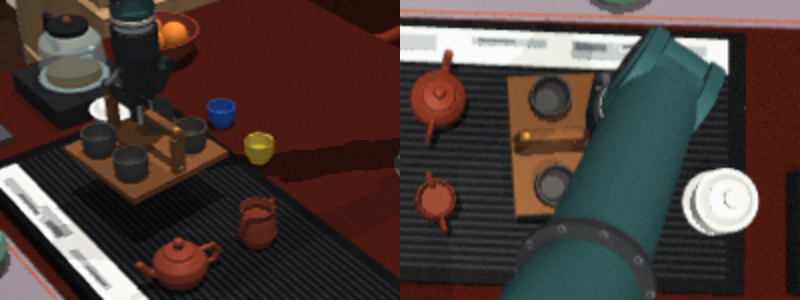

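The carrier hangs level (tilt at most 0.5°) with all four cups upright, about 102 mm above the tray. The teapot, pitcher and gaiwan are where they were. I now hold it still for over three seconds.

Call:
apply_moves(
  plan=[
    [0,0,0,0,0],
    [0,0,0,0,0],
    [0,0,0,0,0],
    [0,0,0,0,0],
    [0,0,0,0,0],
    [0,0,0,0,0],
    [0,0,0,0,0],
    [0,0,0,0,0],
    [0,0,0,0,0],
    [0,0,0,0,0],
  ],
)

```text
time_s: 23.55
tcp_pos: [562.1, -227.2, 224.8]
tool_rot: [0.0, 0.681, 0.733, 0.0]
wrist_force: [0.1, 0.6, -5.6]
grip_width: 0.171
grasp_force: 87.8
```

Call:
apply_moves(
  plan=[
    [0,0,0,0,0],
    [0,0,0,0,0],
    [0,0,0,0,0],
    [0,0,0,0,0],
    [0,0,0,0,0],
    [0,0,0,0,0],
    [0,0,0,0,0],
    [0,0,0,0,0],
    [0,0,0,0,0],
    [0,0,0,0,0],
  ],
)

```text
time_s: 24.55
tcp_pos: [562.1, -227.2, 224.8]
tool_rot: [0.0, 0.681, 0.733, 0.0]
wrist_force: [0.3, -0.0, -5.6]
grip_width: 0.172
grasp_force: 87.8
```

Call:
apply_moves(
  plan=[
    [0,0,0,0,0],
    [0,0,0,0,0],
    [0,0,0,0,0],
    [0,0,0,0,0],
    [0,0,0,0,0],
    [0,0,0,0,0],
    [0,0,0,0,0],
    [0,0,0,0,0],
    [0,0,0,0,0],
    [0,0,0,0,0],
  ],
)

```text
time_s: 25.55
tcp_pos: [562.0, -227.3, 224.8]
tool_rot: [0.0, 0.681, 0.733, -0.0]
wrist_force: [0.4, -0.5, -5.9]
grip_width: 0.166
grasp_force: 87.8
```

Call:
apply_moves(
  plan=[
    [0,0,0,0,0],
    [0,0,0,0,0],
    [0,0,0,0,0],
    [0,0,0,0,0],
    [0,0,0,0,0],
    [0,0,0,0,0],
    [0,0,0,0,0],
    [0,0,0,0,0],
    [0,0,0,0,0],
    [0,0,0,0,0],
  ],
)

```text
time_s: 26.55
tcp_pos: [562.1, -227.3, 224.8]
tool_rot: [0.0, 0.681, 0.733, -0.0]
wrist_force: [0.2, -0.4, -5.4]
grip_width: 0.162
grasp_force: 87.8
```

```bash
python3 -c "
from rig import manip
print(manip.finish_job())"
```

```text
the job is handed in; nothing more can be done
None
```

The fourth cup is seated in the carrier, which was held level and still about 10 cm above the tea tray for 4 s; I handed the job in at 26.6 s while still holding it, and no verdict came back.

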